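# Find the socket that fits the busbar nut

## Robot

A 6-joint arm with a two-finger parallel gripper is mounted at the origin on the work surface. World frame = base frame: x ahead of the robot, y to its left, z up, the work surface at z = 0. Lengths are in m, angles in rad, forces in N, time in s.
With the tool pointing down it reaches from about 0.275 to 0.725 m from the base axis. Payload 5.6 kg.
Tool frame: the origin (TCP) lies at the very end of the fingers, on their centre line; the grasp point (between the pads) lies 19 mm behind it; z points along the fingers, y is the direction in which the jaws open and shut (so a half turn about z gives the same grasp; the last joint's range is limited). The gripper opens to 85 mm and grips with 20 to 120 N. Pads are 22 mm wide; open, the fingers measure 114 mm over their backs; the gripper's body (76 mm by 85 mm) begins 54 mm behind the grasp point. The pads swing forward as they close: fully open they stand 13 mm farther back than shut.
Start: joints at [1.511, 0.255, 0.108, 0, -1.424, -0.285], TCP at [0.186, 0.518, 0.231] pointing down, gripper open.
Joint ranges: [-2.95, 2.95], [-1.21, 1.97], [-1.09, 1.5], [-2.87, 1.71], [-2.94, -0.07], [-3.05, 3.05]. Speed limits (rad/s): [2.57, 2.57, 3.14, 3.14, 3.14, 3.14].

## Interface

Orientations are given as a unit quaternion [x, y, z, w].
In Python, from workcell import env, capture, calibration, ticket, trace, landmark_of gives the robot as it stands.
- The arm moves only by the tool jog_arm, never from a script. Its argument "series" is a list of rows, each a list of 7 numbers: the shift along the tool's x, y, z in cm, then the turn, a rotation vector about the tool's x, y, z in rad, then the opening, from 0 (shut) to 1 (fully open). A call has 1 to 20 rows; each row shifts and turns the commanded pose from where the row before left it, along the tool's axes as they then stand; what a row does not reach is not made up. A row lasts 1/12 s, in which the tool goes at most 41.7 mm and 7.16 degrees, less where a joint would pass 70% of its speed; a pose out of reach is approached as far as the arm can. A call with a gripper value outside its range is refused whole. The fingers move at their own pace and stop on an object; "newtons" is the grip in N (left out, the last holds). Time passes only in rows, so rows that do not move let the fingers close. It gives the time, the measured TCP pose, the force and the opening at its end, in the units of the state.
- env.get_state(): the state, without advancing time (a new reading comes with each control period).
- capture(name): name is "scene" or "top" or "wrist"; returns (picture, depth): 420x560x3 uint8, red, green, blue; 420x560 float32, m along the optical axis (not along the pixel's ray), 0 where there is no reading.
- calibration(name): a dict with "intrinsics" (3x3 intrinsics, pixels), "xyz" and "attitude" of the camera in the world; the wrist camera has in their place "tool_from_camera" (4x4, takes a point from camera to tool coordinates, whose origin is the TCP and whose axes are the flange's). Camera axes: x right, y down, z forward; pixel columns grow to the right and rows downward; lengths in m; the calibration is good to about 2 mm. A picture is of the moment at which its call begins: read the wrist's pose just before it. calibration takes no time and is no camera call.
- ticket.finish_job(): hands the job in, once; it reports no verdict.
Trained networks look in the newest picture that a camera, given by its name, has taken for a name from the list of things; names that differ only in an ending like _2 or _b are one class to them, and where a whole thing is asked for, a point or a joint stands for the part that bears it (a point fixed in the world has none). Each returns a list of dicts, best first, with "p" (0 to 1); they miss things now and then, are a little off and sometimes report something else, mostly with a low value. They report only what shows in the picture. A call takes as long as a camera call. They do not tell look-alikes from the thing itself.
- trace(camera, target): "region" (420x560 bool, what is visible of it).
- landmark_of(camera, target): "location" ([x, y, z] in m, in world coordinates, good to about 4 mm: a listed point, or the origin of a listed thing).
The state is a dict: "clock": time; "joint_pos": joint angles; "dq": joint speeds; "effort": joint torques, N m; "tcp_pos": TCP position; "tool_rot": TCP orientation; "contact_force": force on the tool from outside, world axes, zero at the start; "moment": the same for the moment, N m; "finger_gap": finger opening in m.
Only numpy, scipy, OpenCV 4.12 (cv2) and the standard library are available. Lean on these libraries where they do the work, as an engineer would, in place of code of your own. Each camera call takes 0.05 s, during which the arm holds its last target. There are 200 camera calls.

## Task

First blow the middle nut of the busbar (the one the clamped air gun points at) clean: squeeze the gun's trigger fully and let it spring back, with the sockets still away from the nut. Then try the sockets from the tray on that middle nut to find the one that fits it snugly (one that is too small will not go on, one that is too big slips on loosely and is wrong), push it fully home, upright, down onto the copper, and finish still gripping it there; the sockets that are not used must stand upright in the tray at the end, and the solder spool, flux jar and screwdriver are left alone.

Things in the scene. Friction and masses are not known exactly. Their poses are not given: they have to be found in the camera images.
- busbar_mid (a point): centre of the busbar's copper top, 36 mm above the bench, under the middle nut. The busbar is a fixed black block 240 (x) x 110 (y) x 28 mm with a copper bar 44 mm wide along its x axis on top; its three nuts stand in a row along x, 78 mm apart. Axes: the busbar's.
- nut_a: one of three steel hex nuts fixed on the busbar, 14 mm tall, chamfered top, with a brass stud in it ending 18 mm above the copper. They are 13, 17 and 22 mm across flats; which is which is not told. Origin: centre of its underside, on the copper; z up; two of its six flats face along its x axis. It cannot turn.
- nut_b: one of three steel hex nuts fixed on the busbar, 14 mm tall, chamfered top, with a brass stud in it ending 18 mm above the copper. They are 13, 17 and 22 mm across flats; which is which is not told. Origin: centre of its underside, on the copper; z up; two of its six flats face along its x axis. It cannot turn.
- nut_c: one of three steel hex nuts fixed on the busbar, 14 mm tall, chamfered top, with a brass stud in it ending 18 mm above the copper. They are 13, 17 and 22 mm across flats; which is which is not told. Origin: centre of its underside, on the copper; z up; two of its six flats face along its x axis. It cannot turn.
- airgun_grip (a point): middle of the upright black grip of an air gun clamped upside down in a fixed stand, 155 mm above the bench. Grip 22 (x) x 20 mm (y), top 180 mm up. Nozzle and trigger on its -y side; y is backwards from the nozzle. Squeeze from above, fingers closing along y, one behind the grip, one outside the trigger: 39 mm over both when released, about 29 mm when squeezed fully.
- trigger_pad (a point): outer face of the trigger, 155 mm above the bench, 29 mm from the grip's middle along the gun's -y when released. The trigger is a steel bar 16 mm wide, 7 mm thick, up to 164 mm above the bench, hinged at its lower end 94 mm above the bench, and swings towards the grip (+y).
- trigger (a joint): trigger angle in rad: 0 released, 0.17 squeezed fully (stop). A spring drives it back to 0; full squeeze takes about 6 N at the pad.
- nozzle_tip (a point): tip of the air gun's nozzle, 66 mm above the bench, about 50 mm from the middle nut's axis and pointing at it.
- tray: fixed black plastic tray, 100 (x) x 250 (y) x 18 mm, walls and floor 4 mm, in three compartments side by side along y, their centres 82 mm apart (the middle one at the tray's origin). Origin: centre of its underside, on the bench.
- socket_s: smallest of three steel sockets standing mouth down in the tray: round body 24 mm in diameter, 40 mm tall, on top a square adapter 16 x 16 mm (40 to 70 mm up, faces along the socket's x and y): grip it there. Hexagonal opening for a 13 mm nut: 14.6 mm across flats, two flats facing along x, 22 mm deep. About 120 g. Origin: centre of the mouth; z up.
- socket_m: middle-sized of three steel sockets standing mouth down in the tray: round body 28 mm in diameter, 40 mm tall, on top a square adapter 16 x 16 mm (40 to 70 mm up, faces along the socket's x and y): grip it there. Hexagonal opening for a 17 mm nut: 18.6 mm across flats, two flats facing along x, 22 mm deep. About 160 g. Origin: centre of the mouth; z up.
- socket_l: largest of three steel sockets standing mouth down in the tray: round body 34 mm in diameter, 40 mm tall, on top a square adapter 16 x 16 mm (40 to 70 mm up, faces along the socket's x and y): grip it there. Hexagonal opening for a 22 mm nut: 23.6 mm across flats, two flats facing along x, 22 mm deep. About 230 g. Origin: centre of the mouth; z up.
- solder_spool: loose red solder spool, 60 mm in diameter, 40 mm tall, upright, beyond the tray; origin at the centre of its underside. A bystander.
- flux_jar: loose amber glass jar, 52 mm in diameter, 60 mm tall; origin at the centre of its underside. A bystander.
- screwdriver: loose screwdriver with green handle lying on the bench to the left of the air gun, lying along its x axis; origin below its middle. A bystander.
Mind the look-alikes: they are no part of the job. Leave any yellow look-alike of the socket_l alone.

How it is judged:
By the outcome, as a careful person would: the job done as asked, in the order asked, and still so for the second after the job is handed in, while the arm keeps its last pose, push and grip.
It also fails if it takes over 72 s, if anything falls off the work surface, if the arm or the gripper's body presses on something with over 40 N, if the wrist force passes 120 N, or if a joint passes its speed limit or range.

## Working session

There is one attempt and no reset: what is moved stays moved. The work goes in short steps, Python scripts to look and compute and a tool call to move; the robot and the scene stay as the last step left them, time stands still between calls to the robot, and variables do not carry over. Pictures are saved under pics/ and viewed, about 8 in all and at most 12, crops included, and the job is handed in when it is done.

Besides the shell and the picture viewer there is one more tool, called after "Emit:" as a command line: name --pt "numbers of a row" for each row, then --argument value for the rest. jog_arm: Moves the arm, as the interface text tells. Its arguments: {"type":"object","properties":{"series":{"type":"array","items":{"type":"array","items":{"type":"number"}}},"newtons":{"type":"number"}},"required":["series"]}

```bash
ls; mkdir -p pics
cat > h.py <<'E'
import numpy as np, cv2
from workcell import env, capture, calibration, ticket, trace, landmark_of
from scipy.spatial.transform import Rotation as R
def save(p,n): cv2.imwrite('pics/'+n,p[:,:,::-1])
E
python3 - <<'E'
from h import *
s=env.get_state(); print({k:np.round(v,3) for k,v in s.items()})
for c in ['scene','top']:
    k=calibration(c); print(c,k)
k=calibration('wrist');print(k)
a,_=capture('scene');b,_=capture('top')
save(a,'scene0.png');save(b,'top0.png')
for t in ['busbar_mid','nut_a','airgun_grip','trigger_pad','nozzle_tip','tray','socket_s','socket_m','socket_l']:
    for c in ['scene','top']:
        print(t,c,[(np.round(d['location'],3).tolist(),round(d['p'],2)) for d in landmark_of(c,t)][:4])
print(env.get_state()['clock'])
E
```

```text
pics
{'clock': np.float64(0.0), 'joint_pos': array([ 1.511,  0.256,  0.107, -0.   , -1.424, -0.285]), 'dq': array([ 0.002,  0.   , -0.   ,  0.001,  0.001,  0.   ]), 'effort': array([-1.0000e-03, -3.8663e+01,  2.3794e+01,  5.3650e+00, -6.0000e-03,
       -0.0000e+00]), 'tcp_pos': array([0.186, 0.517, 0.23 ]), 'tool_rot': array([ 0.985, -0.172, -0.   ,  0.001]), 'contact_force': array([-0.033,  0.038, -0.259]), 'moment': array([-0.021,  0.002,  0.038]), 'finger_gap': np.float64(0.085)}
scene {'intrinsics': array([[433.94348695,   0.        , 278.68353288],
       [  0.        , 433.94348695, 209.89253805],
       [  0.        ,   0.        ,   1.        ]]), 'xyz': array([ 1.21850755, -0.36718527,  1.1846028 ]), 'attitude': array([ 0.84465277,  0.44279238, -0.13963868, -0.26645384])}
top {'intrinsics': array([[408.93821826,   0.        , 282.88845343],
       [  0.        , 408.93821826, 205.12250591],
       [  0.        ,   0.        ,   1.        ]]), 'xyz': array([0.53252518, 0.07244711, 1.12387592]), 'attitude': array([ 0.70738047, -0.70617185,  0.029869  , -0.00648293])}
{'intrin
[... 1466 characters left out ...]

socket_s top [([0.4, -0.374, 0.002], 0.73), ([0.513, -0.17, 0.007], 0.61), ([0.497, -0.338, 0.006], 0.56), ([0.51, -0.255, 0.007], 0.44)]
socket_m scene [([0.512, -0.257, 0.0], 0.72), ([0.399, -0.375, 0.004], 0.7), ([0.496, -0.334, 0.007], 0.53), ([0.52, -0.161, -0.002], 0.42)]
socket_m top [([0.4, -0.374, 0.002], 0.73), ([0.513, -0.17, 0.007], 0.61), ([0.497, -0.338, 0.006], 0.56), ([0.51, -0.255, 0.007], 0.44)]
socket_l scene [([0.512, -0.257, 0.0], 0.72), ([0.399, -0.375, 0.004], 0.7), ([0.496, -0.334, 0.007], 0.53), ([0.52, -0.161, -0.002], 0.42)]
socket_l top [([0.4, -0.374, 0.002], 0.73), ([0.513, -0.17, 0.007], 0.61), ([0.497, -0.338, 0.006], 0.56), ([0.51, -0.255, 0.007], 0.44)]
1.0
```

View pics/scene0.png

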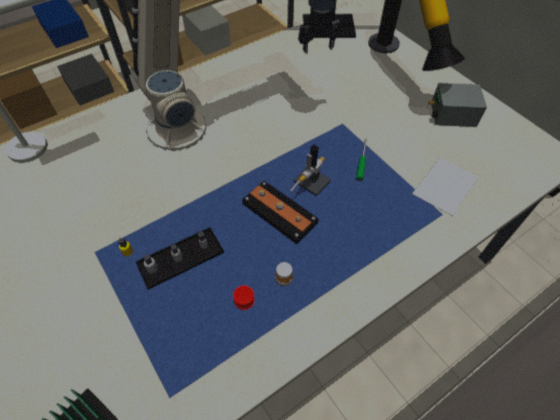

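View pics/top0.png

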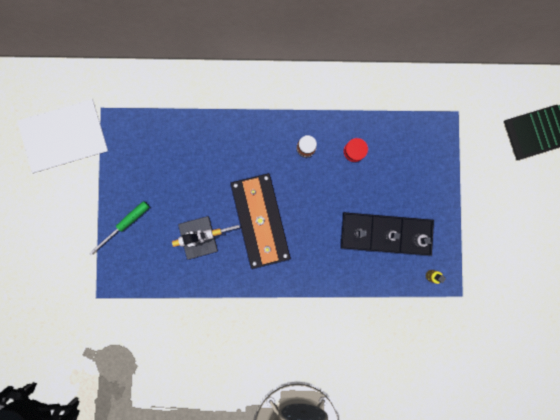

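The scene shows the busbar centred at about (280,210), with the gun beside it at (312,165). The tray with three sockets is at (180,257), and the yellow look-alike at (125,247). In the top view the nuts run from (254,192) through (261,220) to (267,250).

```bash
cat >> h.py <<'E'
def go(x,y,z,yawdeg):
    s=env.get_state(); q=R.from_quat(s['tool_rot']); X=q.as_matrix()[:,0]
    d=np.radians(yawdeg)-np.arctan2(X[1],X[0]); d=(d+np.pi)%(2*np.pi)-np.pi
    th=np.radians(yawdeg); w=np.array([x,y,z])-s['tcp_pos']
    print('rotz %.3f'%-d,' then cm x %.2f y %.2f z %.2f'%(100*(w@[np.cos(th),np.sin(th),0]),100*(w@[np.sin(th),-np.cos(th),0]),-100*w[2]))
    Z=q.as_matrix()[:,2]; print('tilt',np.round(Z,4),'clock',s['clock'],'tcp',np.round(s['tcp_pos'],4),'F',np.round(s['contact_force'],1),'gap',s['finger_gap'])
def wcam():
    s=env.get_state(); T=np.eye(4);T[:3,:3]=R.from_quat(s['tool_rot']).as_matrix();T[:3,3]=s['tcp_pos']
    k=calibration('wrist'); p,d=capture('wrist'); return p,d,T@k['tool_from_camera'],k['intrinsics']
def pt(u,v,T,K,z):
    "pixel ray cut with height z"
    r=T[:3,:3]@np.linalg.inv(K)@[u,v,1]; o=T[:3,3]; return o+r*(z-o[2])/r[2]
def px(P,T,K):
    c=np.linalg.inv(T)@np.append(P,1); return (K@(c[:3]/c[2]))[:2]
def cloud(d,T,K):
    v,u=np.mgrid[0:d.shape[0],0:d.shape[1]]; m=d>0
    c=np.linalg.inv(K)@np.stack([u[m],v[m],np.ones(m.sum())])*d[m]
    return (T[:3,:3]@c).T+T[:3,3], np.stack([u[m],v[m]],1)
E
python3 -c "
from h import *
go(.53,.17,.28,14.2)"
```

```text
rotz -0.593  then cm x 24.83 y 42.14 z -4.87
tilt [ 0.  0. -1.] clock 1.0 tcp [0.1859 0.5176 0.2313] F [ 0.6  0.2 -0.7] gap 0.08566092946787947
```

Emit:
jog_arm --pt "0 0 -1 0 0 -0.1 1" --pt "0 0 -1 0 0 -0.1 1" --pt "0 0 -1 0 0 -0.1 1" --pt "0 0 -1 0 0 -0.1 1" --pt "0 0 -0.9 0 0 -0.1 1" --pt "0 0 0 0 0 -0.093 1" --pt "1.9 3.25 0 0 0 0 1" --pt "1.9 3.25 0 0 0 0 1" --pt "1.9 3.25 0 0 0 0 1" --pt "1.9 3.25 0 0 0 0 1" --pt "1.9 3.25 0 0 0 0 1" --pt "1.9 3.25 0 0 0 0 1" --pt "1.9 3.25 0 0 0 0 1" --pt "1.9 3.25 0 0 0 0 1" --pt "1.9 3.25 0 0 0 0 1" --pt "1.9 3.25 0 0 0 0 1" --pt "1.9 3.25 0 0 0 0 1" --pt "1.9 3.25 0 0 0 0 1" --pt "1.9 3.1 0 0 0 0 1" --pt "0 0 0 0 0 0 1"

```text
clock: 2.67
tcp_pos: [0.5318, 0.1659, 0.2794]
tool_rot: [0.993, 0.121, -0.0, 0.001]
contact_force: [-1.6, 1.5, -0.9]
finger_gap: 0.0857
```

Run:
```python
from h import *
go(.53,.17,.28,14.2)
p,d,T,K=wcam(); save(p,'w1.png'); np.savez('w1.npz',p=p,d=d,T=T,K=K)
for t in ['busbar_mid','nut_a','airgun_grip','trigger_pad','nozzle_tip']:
    print(t,[(np.round(q['location'],4).tolist(),round(q['p'],2)) for q in landmark_of('wrist',t)][:4])
```

```text
rotz -0.005  then cm x -0.07 y -0.44 z -0.06
tilt [-6.0e-04 -2.2e-03 -1.0e+00] clock 2.6667 tcp [0.5318 0.1659 0.2794] F [-1.6  1.5 -0.9] gap 0.08574218197848285
busbar_mid [([0.5479, 0.0982, 0.0389], 0.69), ([0.4678, 0.0795, 0.034], 0.61)]
nut_a [([0.468, 0.0783, 0.0385], 0.78), ([0.5482, 0.0997, 0.0387], 0.72), ([0.6214, 0.1211, 0.0354], 0.42)]
airgun_grip [([0.506, 0.264, 0.1557], 0.66)]
trigger_pad [([0.5153, 0.2371, 0.1564], 0.72)]
nozzle_tip [([0.5359, 0.155, 0.0638], 0.75)]
```

View pics/w1.png

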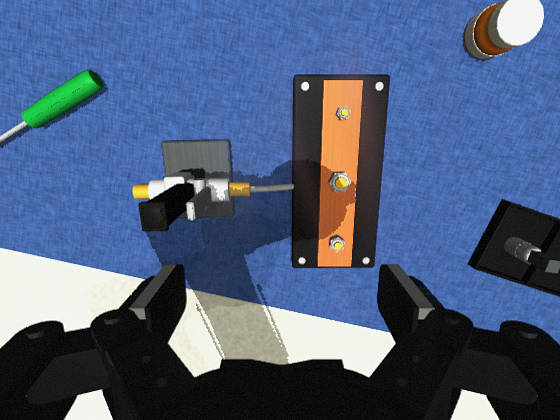

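Run:
```python
from h import *
f=np.load('w1.npz'); p,d,T,K=[f[k] for k in 'pdTK']
C,U=cloud(d,T,K)
a=np.radians(14.1); X=np.array([np.cos(a),np.sin(a)]);Y=np.array([-np.sin(a),np.cos(a)])
def box(m,n):
    q=C[m]; 
    if len(q)<5: print(n,'few');return
    u,v=q[:,:2]@X,q[:,:2]@Y; lo=np.array([u.min(),v.min()]);hi=np.array([u.max(),v.max()]);c=(lo+hi)/2
    print(n,len(q),'size',np.round(1e3*(hi-lo),1),'ctr',np.round(c[0]*X+c[1]*Y,4),'z',np.round(np.percentile(q[:,2],[2,50,98]),4))
for n in [(.468,.0783),(.5482,.0997),(.6214,.1211)]:
    r=np.hypot(*(C[:,:2]-n).T); print('copper z',np.median(C[(r<.03)&(r>.02)&(C[:,2]>.025)&(C[:,2]<.045),2]))
    box((r<.018)&(C[:,2]>.0455)&(C[:,2]<.0515),'nut'); box((r<.018)&(C[:,2]>.0515),'stud')
r=np.hypot(*(C[:,:2]-[.506,.264]).T)
box((r<.06)&(C[:,2]>.174),'griptop'); box((r<.06)&(C[:,2]>.159)&(C[:,2]<.168),'trigtop')
box((r<.06)&(C[:,2]>.12)&(C[:,2]<.17),'trig')
c=cv2.resize(p[85:270,290:395],None,fx=4,fy=4,interpolation=cv2.INTER_CUBIC)[:,:]
g=cv2.resize(p[110:250,110:260],None,fx=4,fy=4,interpolation=cv2.INTER_CUBIC)
c=cv2.resize(c,(340,600)); g=cv2.resize(g,(440,411)); o=np.zeros((600,780,3),np.uint8); o[:,:340]=c;o[:411,340:]=g
save(o,'crop1.png')
```

```text
copper z 0.03637838458076431
nut 101 size [19.4 17.4] ctr [0.4738 0.0801] z [0.0466 0.0495 0.0514]
stud 67 size [12.  12.5] ctr [0.4741 0.0807] z [0.0515 0.0543 0.056 ]
copper z 0.036493267109975636
nut 180 size [22.6 24.4] ctr [0.5493 0.0993] z [0.0463 0.0498 0.0514]
stud 8667 size [27.5 27.3] ctr [0.5477 0.1037] z [0.3053 0.3488 0.3663]
copper z 0.036470390216777726
nut 76 size [12.7 14.3] ctr [0.6249 0.1178] z [0.0465 0.0497 0.0515]
stud 56 size [ 8.4 10. ] ctr [0.6248 0.1182] z [0.0515 0.0542 0.0565]
griptop 13892 size [29.  69.4] ctr [0.5134 0.2398] z [0.1797 0.3464 0.3661]
trigtop 319 size [20.3 36.7] ctr [0.5083 0.2525] z [0.1591 0.1644 0.1674]
trig 1053 size [21.1 38.4] ctr [0.508  0.2531] z [0.1215 0.1508 0.1689]
```

View pics/crop1.png

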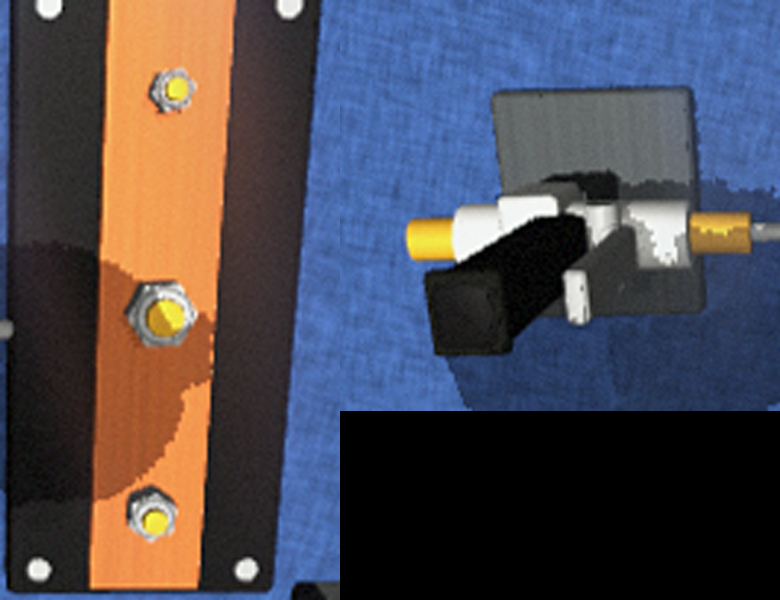

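The middle nut at crop (162,315) is clearly the largest, about 22 mm from depth, so socket L should fit. The trigger at crop (577,297) is free, and the grip top is at (470,305).

```bash
python3 -c "
from h import *
go(.5069,.2575,.132,14.1)"
```

```text
rotz 0.004  then cm x 0.04 y -8.90 z 14.86
tilt [ 4.e-04  4.e-04 -1.e+00] clock 2.9667 tcp [0.5282 0.1711 0.2806] F [-0.9 -0.4  1. ] gap 0.0850517768684823
```

Emit:
jog_arm --pt "0 -2 0 0 0 0 1" --pt "0 -2 1 0 0 0 1" --pt "0 -2 1 0 0 0 1" --pt "0 -2 1 0 0 0 1" --pt "0 -0.9 1 0 0 0 1" --pt "0 0 0 0 0 0 1" --pt "0 0 2 0 0 0 1" --pt "0 0 2 0 0 0 1" --pt "0 0 2 0 0 0 1" --pt "0 0 2 0 0 0 1" --pt "0 0 1.9 0 0 0 1" --pt "0 0 1 0 0 0 1" --pt "0 0 0 0 0 0 1" --pt "0 0 0 0 0 0 1" --pt "0 0 0 0 0 0 1" --newtons 40

```text
clock: 4.22
tcp_pos: [0.5077, 0.2569, 0.1329]
tool_rot: [0.992, 0.124, 0.001, -0.0]
contact_force: [0.5, 0.1, 0.8]
finger_gap: 0.0853
```

Run:
```python
from h import *
go(.5069,.2575,.132,14.1)
p,d,T,K=wcam(); save(p,'w2.png')
```

```text
rotz 0.002  then cm x -0.06 y -0.08 z 0.09
tilt [ 0.0023  0.0012 -1.    ] clock 4.2167 tcp [0.5077 0.2569 0.1329] F [0.5 0.1 0.8] gap 0.08527982178078318
```

View pics/w2.png

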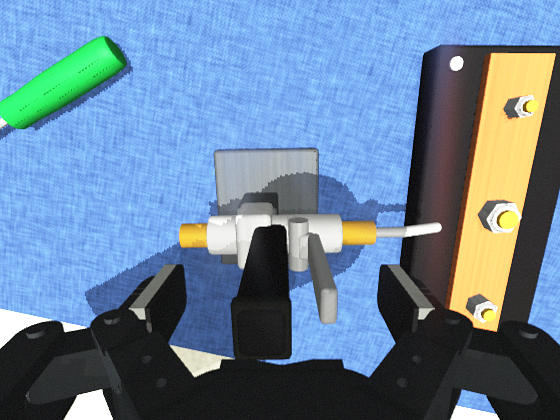

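The grip (262,330) and trigger (325,300) both lie between the open fingers. Squeezing.

Emit:
jog_arm --pt "0 0 0 0 0 0 0.5" --pt "0 0 0 0 0 0 0.4" --pt "0 0 0 0 0 0 0.3" --pt "0 0 0 0 0 0 0.2" --pt "0 0 0 0 0 0 0.1" --pt "0 0 0 0 0 0 0.1" --pt "0 0 0 0 0 0 0.1" --pt "0 0 0 0 0 0 0.1" --pt "0 0 0 0 0 0 0.1" --pt "0 0 0 0 0 0 0.1" --pt "0 0 0 0 0 0 0.1" --pt "0 0 0 0 0 0 0.1" --newtons 40

```text
clock: 5.27
tcp_pos: [0.5068, 0.2581, 0.1325]
tool_rot: [0.992, 0.125, 0.001, -0.001]
contact_force: [-4.4, 7.2, 6.3]
finger_gap: 0.0304
```

Emit:
jog_arm --pt "0 0 0 0 0 0 0" --pt "0 0 0 0 0 0 0" --pt "0 0 0 0 0 0 0" --pt "0 0 0 0 0 0 0" --pt "0 0 0 0 0 0 0" --pt "0 0 0 0 0 0 0" --newtons 70

```text
clock: 5.77
tcp_pos: [0.5067, 0.2586, 0.1327]
tool_rot: [0.992, 0.125, 0.001, -0.001]
contact_force: [-6.3, 8.2, 7.7]
finger_gap: 0.0294
```

Run:
```python
from h import *
p,d,T,K=wcam(); save(p,'w3.png')
print([(np.round(q['location'],4).tolist(),round(q['p'],2)) for t in ['airgun_grip','trigger_pad'] for q in landmark_of('wrist',t)])
print(env.get_state()['finger_gap'])
```

```text
[([0.5086, 0.263, 0.1565], 0.87), ([0.5119, 0.2446, 0.1554], 0.84)]
0.02975465069467558
```

View pics/w3.png

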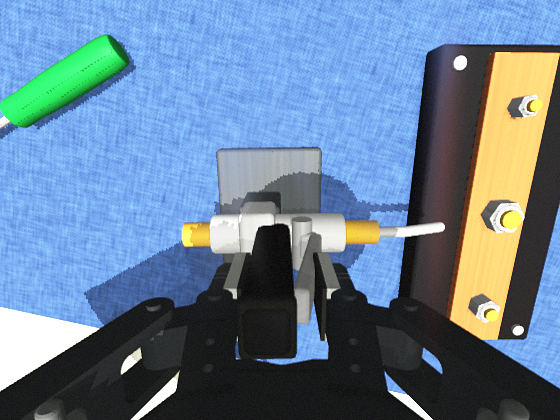

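The trigger at (300,280) is swung against the grip and the gap is 29.5 mm, which is a full squeeze. Releasing and rising.

Emit:
jog_arm --pt "0 0 0 0 0 0 0.6" --pt "0 0 0 0 0 0 1" --pt "0 0 0 0 0 0 1" --pt "0 0 0 0 0 0 1" --pt "0 0 0 0 0 0 1" --pt "0 0 0 0 0 0 1" --pt "0 0 -2 0 0 0 1" --pt "0 0 -3 0 0 0 1" --pt "0 0 -3 0 0 0 1" --pt "0 0 -3 0 0 0 1" --pt "0 0 -2 0 0 0 1" --pt "0 0 0 0 0 0 1"

```text
clock: 6.92
tcp_pos: [0.5088, 0.2572, 0.2668]
tool_rot: [0.992, 0.124, 0.004, -0.002]
contact_force: [0.1, -0.5, 0.4]
finger_gap: 0.0854
```

Run:
```python
from h import *
p,d,T,K=wcam()
print([(np.round(q['location'],4).tolist(),round(q['p'],2)) for t in ['airgun_grip','trigger_pad'] for q in landmark_of('wrist',t)])
C,U=cloud(d,T,K);a=np.radians(14.1);Y=np.array([-np.sin(a),np.cos(a)])
for zl,zh in [(.150,.166)]:
    m=(np.hypot(*(C[:,:2]-[.508,.253]).T)<.035)&(C[:,2]>zl)&(C[:,2]<zh); v=C[m,:2]@Y; print(m.sum(),np.ptp(v),C[m].mean(0))
go(.53,-.25,.25,3)
```

```text
[([0.5067, 0.2621, 0.1545], 0.82), ([0.5153, 0.2364, 0.1537], 0.73), ([0.6233, 0.1206, 0.0358], 0.35), ([0.5069, 0.2626, 0.1561], 0.3)]
303 0.037850770030189496 [0.5133593  0.2478972  0.16123651]
rotz 0.196  then cm x -0.31 y 50.70 z 1.07
tilt [-9.e-04  1.e-04 -1.e+00] clock 7.0667 tcp [0.5066 0.2565 0.2607] F [-0.  -0.1 -0.2] gap 0.08525569590832711
```

Emit:
jog_arm --pt "0 1 0 0 0 0.1 1" --pt "0 2 0 0 0 0.096 1" --pt "0 3 0 0 0 0 1" --pt "0 3.5 0 0 0 0 1" --pt "0 3.5 0 0 0 0 1" --pt "0 3.5 0 0 0 0 1" --pt "0 3.5 0 0 0 0 1" --pt "0 3.5 0 0 0 0 1" --pt "0 3.5 0 0 0 0 1" --pt "0 3.5 0 0 0 0 1" --pt "0 3.5 0 0 0 0 1" --pt "0 3.5 0 0 0 0 1" --pt "0 3.5 0 0 0 0 1" --pt "0 3.5 0 0 0 0 1" --pt "0 3 0 0 0 0 1" --pt "0 2 0 0 0 0 1" --pt "0 1.2 0 0 0 0 1" --pt "0 0 0 0 0 0 1" --pt "0 0 0 0 0 0 1"

```text
clock: 8.65
tcp_pos: [0.5369, -0.2492, 0.2601]
tool_rot: [1.0, 0.026, -0.001, -0.0]
contact_force: [-0.3, 0.2, -0.3]
finger_gap: 0.0854
```

Run:
```python
from h import *
go(.53,-.25,.25,3)
p,d,T,K=wcam(); save(p,'w4.png'); np.savez('w4.npz',p=p,d=d,T=T,K=K)
for t in ['socket_l','tray']:
    print(t,[(np.round(q['location'],4).tolist(),round(q['p'],2)) for q in landmark_of('wrist',t)][:5])
C,U=cloud(d,T,K)
for n in [(.516,-.166),(.511,-.256),(.497,-.336)]:
    r=np.hypot(*(C[:,:2]-n).T)
    for lo,hi,nm in [(.030,.046,'body'),(.066,.078,'adapter')]:
        q=C[(r<.03)&(C[:,2]>lo)&(C[:,2]<hi)]
        if len(q)<10: continue
        rect=cv2.minAreaRect((q[:,:2]*1000).astype(np.float32)); print(n,nm,len(q),rect,'z',np.round(np.percentile(q[:,2],[5,50,95]),4))
```

```text
rotz -0.001  then cm x -0.69 y 0.05 z 1.01
tilt [-1.9e-03  9.0e-04 -1.0e+00] clock 8.65 tcp [ 0.5369 -0.2492  0.2601] F [-0.3  0.2 -0.3] gap 0.08539345398673326
socket_l [([0.5054, -0.2509, 0.0061], 0.9), ([0.5209, -0.1678, 0.0041], 0.82), ([0.4974, -0.3356, 0.0033], 0.71), ([0.4002, -0.3745, -0.0016], 0.67)]
tray [([0.5163, -0.2517, 0.0001], 0.61)]
(0.516, -0.166) body 143 ((520.35888671875, -171.1748809814453), (22.619958877563477, 14.448369026184082), 49.90663528442383) z [0.0311 0.0425 0.045 ]
(0.516, -0.166) adapter 270 ((516.7938232421875, -168.4049072265625), (16.427631378173828, 16.06922149658203), 4.2377753257751465) z [0.0675 0.0748 0.076 ]
(0.511, -0.256) body 216 ((512.380859375, -255.01512145996094), (22.969501495361328, 26.709388732910156), 4.615652561187744) z [0.0318 0.0438 0.0455]
(0.511, -0.256) adapter 247 ((510.00592041015625, -255.58526611328125), (15.893009185791016, 16.374521255493164), 82.4747314453125) z [0.0696 0.0747 0.0759]
(0.497, -0.336) body 389 ((499.95684814453125, -334.0739440917969), (27.655820846557617, 33.0851936340332), 34.01949691772461) z [0.0321 0.0439 0.0455]
(0.497, -0.336) adapter 260 ((497.2623596191406, -335.603759765625), (16.8554630279541, 15.876932144165039), 7.329450607299805) z [0.0678 0.0745 0.0758]
```

View pics/w4.png

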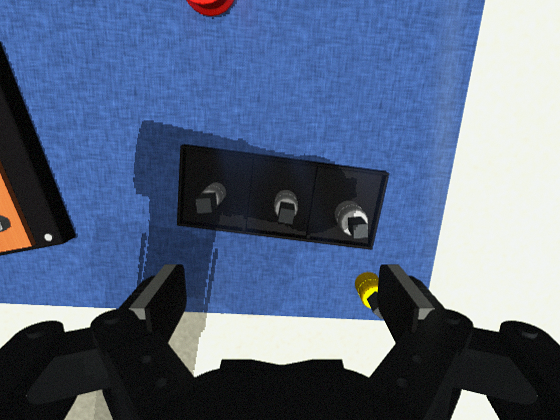

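The view shows sockets S (208,200), M (286,208) and L (355,222), with L clearly the thickest. The yellow look-alike is outside the tray at (368,290).

Run:
```python
from h import *
from scipy.optimize import minimize
f=np.load('w4.npz'); p,d,T,K=[f[k] for k in 'pdTK']; C,U=cloud(d,T,K)
for n in [(.5168,-.1684),(.510,-.2556),(.4973,-.3356)]:
    q=C[(np.hypot(*(C[:,:2]-n).T)<.014)&(C[:,2]>.072),:2]*1000
    best=min((np.ptp(q@[np.cos(a),np.sin(a)])*np.ptp(q@[-np.sin(a),np.cos(a)]),np.degrees(a)) for a in np.radians(np.arange(-45,45,1)))
    h=cv2.convexHull(q.astype(np.float32)); print(best,cv2.minAreaRect(h),len(q))
m=np.zeros(d.shape,np.uint8); q=C; s=(q[:,2]>.015)&(q[:,2]<.022)&(q[:,0]>.42)&(q[:,1]<-.1); print('tray',cv2.minAreaRect((q[s,:2]*1000).astype(np.float32)))
# nut hex yaw from first view
f=np.load('w1.npz'); p1,d1,T1,K1=[f[k] for k in 'pdTK']
g=np.mgrid[-20:20.1:.25,-20:20.1:.25]/1000
def rect(p,T,K,c,z):
    w=[[px((c[0]+x,c[1]+y,z),T,K) for y in g[1][0]] for x in g[0][:,0]]
    return cv2.remap(p,np.array(w,np.float32),None,cv2.INTER_CUBIC)
r=rect(p1,T1,K1,(.5493,.0993),.050); save(cv2.resize(r,None,fx=2,fy=2),'nut_rect.png')
big=cv2.resize(p[180:250,180:400],None,fx=3.4,fy=3.4,interpolation=cv2.INTER_CUBIC); o=np.zeros((600,780,3),np.uint8); o[:238,:748]=big; o[245:567,:322]=cv2.resize(r,(322,322)); save(o,'crop2.png')
go(.4973,-.3356,.048,7)
```

```text
(np.float64(361.6769966060124), np.float64(0.0)) ((518.1160278320312, -170.2146453857422), (19.527591705322266, 18.5139217376709), 89.87432861328125) 292
(np.float64(260.928542972655), np.float64(-7.0)) ((510.0069885253906, -255.58517456054688), (15.89184284210205, 16.375402450561523), 82.49129486083984) 224
(np.float64(266.33358208124696), np.float64(9.0)) ((497.38690185546875, -335.7610168457031), (16.637020111083984, 16.002843856811523), 9.183804512023926) 220
tray ((590.6754760742188, -254.9622802734375), (250.4468536376953, 254.1481170654297), 85.48522186279297)
rotz -0.069  then cm x -5.03 y 8.19 z 21.32
tilt [-1.e-04  3.e-04 -1.e+00] clock 8.8 tcp [ 0.5372 -0.2482  0.2612] F [-0.6  1.2 -0.1] gap 0.08544215634765306
```

View pics/crop2.png

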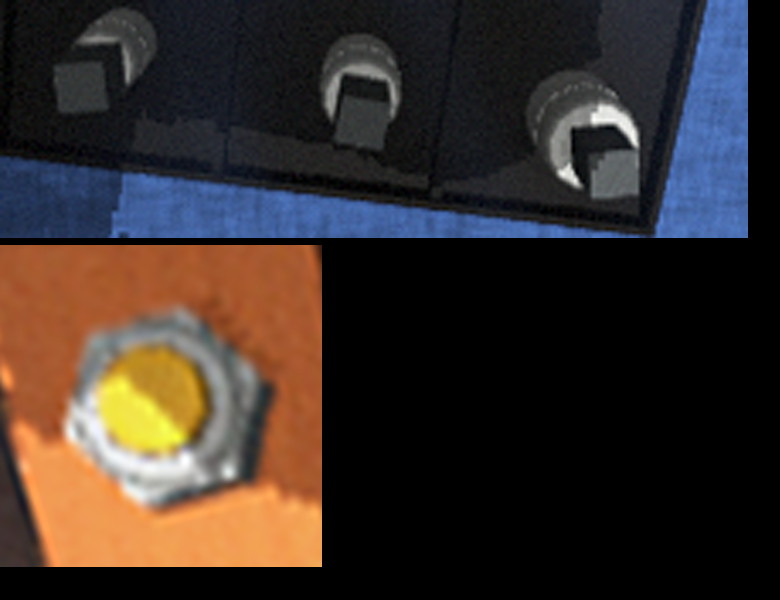

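The tops of the adapters are visible, with L at crop (612,170), yaw about 8°. The rectified nut crop (169,407) has its corners about 47° from x, so its yaw is about 15–17°.

Emit:
jog_arm --pt "0 0 1 0 0 -0.087 1" --pt "-1.3 2 2 0 0 0 0.8" --pt "-1.3 2 2 0 0 0 0.8" --pt "-1.3 2 2 0 0 0 0.8" --pt "-1.27 2.1 1 0 0 0 0.8" --pt "0 0 2 0 0 0 0.8" --pt "0 0 2 0 0 0 0.8" --pt "0 0 0 0 0 0 0.8" --pt "0 0 0 0 0 0 0.8" --newtons 60

```text
clock: 9.55
tcp_pos: [0.4969, -0.3358, 0.141]
tool_rot: [0.998, 0.07, -0.001, -0.0]
contact_force: [0.8, 0.4, 0.6]
finger_gap: 0.068
```

Run:
```python
from h import *
go(.4973,-.3356,.048,8)
p,d,T,K=wcam(); C,U=cloud(d,T,K)
q=C[(np.hypot(*(C[:,:2]-(.4973,-.3356)).T)<.016)&(C[:,2]>.07)&(C[:,2]<.08),:2]*1000
print(cv2.minAreaRect(q.astype(np.float32)),len(q))
print([(np.round(q['location'],4).tolist(),round(q['p'],2)) for q in landmark_of('wrist','socket_l')])
go(.4973,-.3356,.048,8)
```

```text
rotz 0.001  then cm x 0.04 y -0.01 z 9.30
tilt [-1.9e-03  5.0e-04 -1.0e+00] clock 9.55 tcp [ 0.4969 -0.3358  0.141 ] F [0.8 0.4 0.6] gap 0.06799354748892553
((497.0406799316406, -335.9814758300781), (16.34688377380371, 15.853760719299316), 8.375852584838867) 552
[([0.3976, -0.374, -0.0024], 0.96), ([0.4946, -0.3373, 0.0047], 0.77), ([0.522, -0.1696, 0.0051], 0.63), ([0.5072, -0.2518, 0.0031], 0.59)]
rotz 0.001  then cm x -0.08 y -0.10 z 9.50
tilt [ 0.002  -0.0014 -1.    ] clock 9.65 tcp [ 0.4982 -0.3365  0.143 ] F [0.6 0.1 1.4] gap 0.06806608060823893
```

Emit:
jog_arm --pt "0 0 2 0 0 0 0.8" --pt "0 0 2 0 0 0 0.8" --pt "0 0 2 0 0 0 0.8" --pt "0 0 1.5 0 0 0 0.8" --pt "0 0 1 0 0 0 0.8" --pt "0 0 0.8 0 0 0 0.8" --pt "0 0 0 0 0 0 0.6" --pt "0 0 0 0 0 0 0.4" --pt "0 0 0 0 0 0 0.2" --pt "0 0 0 0 0 0 0" --pt "0 0 0 0 0 0 0" --pt "0 0 0 0 0 0 0" --pt "0 0 0 0 0 0 0" --pt "0 0 0 0 0 0 0" --pt "0 0 0 0 0 0 0" --newtons 60

```text
clock: 10.9
tcp_pos: [0.4978, -0.3371, 0.0494]
tool_rot: [0.998, 0.07, 0.001, 0.001]
contact_force: [-0.6, 1.3, 5.9]
finger_gap: 0.0149
```

Emit:
jog_arm --pt "0 0 -1 0 0 0 0" --pt "0 0 -2 0 0 0 0" --pt "0 0 -3 0 0 0 0" --pt "0 0 -3 0 0 0 0" --pt "0 0 -3 0 0 0 0" --pt "0 0 0 0 0 0 0" --pt "0 0 0 0 0 0 0"

```text
clock: 11.48
tcp_pos: [0.498, -0.3369, 0.1703]
tool_rot: [0.998, 0.069, 0.002, 0.001]
contact_force: [-0.2, 0.8, -2.5]
finger_gap: 0.0149
```

Run:
```python
from h import *
go(.5493,.0993,.15,15.5)
p,d,T,K=wcam(); save(p,'w5.png')
```

```text
rotz -0.131  then cm x 16.60 y -40.67 z 2.03
tilt [ 0.0037 -0.0011 -1.    ] clock 11.4833 tcp [ 0.498  -0.3369  0.1703] F [-0.2  0.8 -2.5] gap 0.01494582732388337
```

View pics/w5.png

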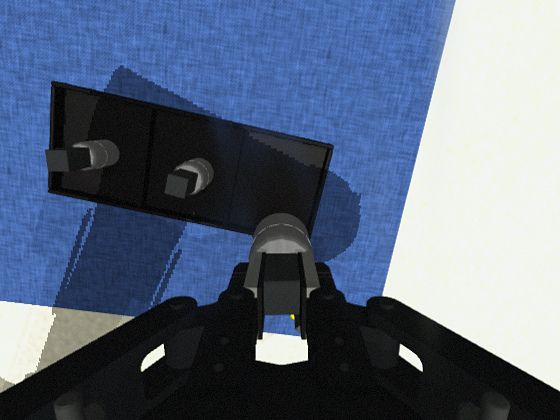

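The socket is held upright at (280,260). S and M still stand in the tray at (80,155) and (195,180).

Emit:
jog_arm --pt "0 0 0 0 0 -0.07 0" --pt "0 0 0 0 0 -0.061 0" --pt "0.7 -1.5 0 0 0 0 0" --pt "1.3 -2.9 0 0 0 0 0" --pt "1.4 -3.1 0 0 0 0 0" --pt "1.4 -3.1 0 0 0 0 0" --pt "1.4 -3.1 0 0 0 0 0" --pt "1.4 -3.1 0 0 0 0 0" --pt "1.4 -3.1 0 0 0 0 0" --pt "1.4 -3.1 0 0 0 0 0" --pt "1.4 -3.1 0 0 0 0 0" --pt "1.4 -3.1 0 0 0 0 0" --pt "1.4 -3.1 0 0 0 0 0" --pt "1.3 -2.9 0 0 0 0 0" --pt "0.7 -1.5 0 0 0 0 0" --pt "0 0 0 0 0 0 0" --pt "0 0 0 0 0 0 0" --pt "0 0 0 0 0 0 0"

```text
clock: 13.03
tcp_pos: [0.5584, 0.0607, 0.167]
tool_rot: [0.991, 0.135, -0.001, 0.0]
contact_force: [-0.0, -1.1, -1.8]
finger_gap: 0.0148
```

Run:
```python
from h import *
ss=[env.get_state()]
p,d,T,K=wcam(); np.savez('w6.npz',p=p,d=d,T=T,K=K); C,U=cloud(d,T,K)
go(.5493,.0993,.15,15.5)
for n in [(.4738,.0801),(.5493,.0993),(.6249,.1178)]:
    r=np.hypot(*(C[:,:2]-n).T); q=C[(r<.016)&(C[:,2]>.044)&(C[:,2]<.052)]; st=C[(r<.016)&(C[:,2]>.0525)&(C[:,2]<.06)]
    print(len(q),cv2.minEnclosingCircle((q[:,:2]*1000).astype(np.float32)),len(st),cv2.minEnclosingCircle((st[:,:2]*1000).astype(np.float32)) if len(st) else '', np.percentile(q[:,2],[5,50,95]))
g=np.arange(-20,20.1,.2)/1000
w=np.array([[px((.5493+x,.0993+y,.047),T,K) for y in g] for x in g],np.float32)
r=cv2.remap(p,w,None,cv2.INTER_CUBIC)
o=np.zeros((560,780,3),np.uint8); o[:330,:440]=cv2.resize(p,(440,330)); o[:330,445:775]=cv2.resize(r,(330,330)); save(o,'w6.png')
go(.5493,.0993,.15,15.5)
```

```text
rotz -0.001  then cm x 0.15 y -4.00 z 1.74
tilt [-2.e-03 -7.e-04 -1.e+00] clock 13.0833 tcp [0.5585 0.0604 0.1674] F [-0.   0.2 -1.3] gap 0.014384157376556135
16 ((475.3582458496094, 87.84397888183594), 3.1904001235961914) 0  [0.04477594 0.04825837 0.04998093]
379 ((549.3291625976562, 98.9810791015625), 12.49319076538086) 215 ((549.5078735351562, 98.82267761230469), 6.847719669342041) [0.04624152 0.04994105 0.05163836]
177 ((624.9490356445312, 117.56623840332031), 7.226039409637451) 94 ((624.8713989257812, 117.5838623046875), 3.987898588180542) [0.04774351 0.04961913 0.05154348]
rotz -0.001  then cm x 0.15 y -4.00 z 1.74
tilt [-2.e-03 -7.e-04 -1.e+00] clock 13.0833 tcp [0.5585 0.0604 0.1674] F [-0.   0.2 -1.3] gap 0.014384157376556135
```

View pics/w6.png

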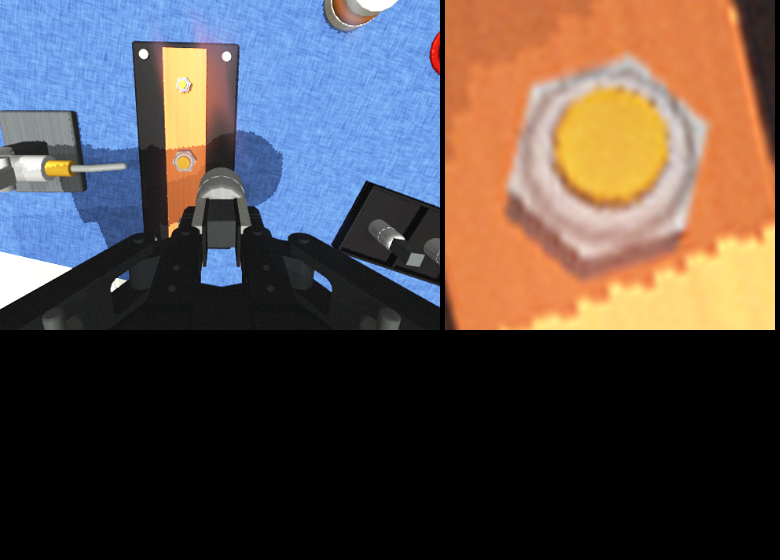

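Run:
```python
from h import *
from scipy.optimize import least_squares
f=np.load('w6.npz'); p,d,T,K=[f[k] for k in 'pdTK']; C,U=cloud(d,T,K)
Ti=T@np.linalg.inv(calibration('wrist')['tool_from_camera']); L=(C-Ti[:3,3])@Ti[:3,:3]   # tool coords
m=(np.hypot(L[:,0],L[:,1])<.03)&(L[:,2]>.006)&(L[:,2]<.05); q=L[m]
for a,b in [(.006,.016),(.016,.026),(.026,.036),(.036,.046)]:
    s=q[(q[:,2]>a)&(q[:,2]<b)]
    if len(s)<20: print(a,len(s)); continue
    r=least_squares(lambda c:np.hypot(s[:,0]-c[0],s[:,1]-c[1])-.017,[0,0],loss='soft_l1',f_scale=.0005)
    print(a,len(s),np.round(1000*r.x,2),'mm resid',np.round(1000*np.abs(r.fun).mean(),2))
print('mouth z',np.percentile(q[:,2],[50,99,100]))
t=(np.abs(L[:,0])<.015)&(np.abs(L[:,1])<.007)&(L[:,2]<-.01)&(L[:,2]>-.04); a=L[t]; print('adapter top',len(a),np.round(1000*np.r_[a.min(0),a.max(0)],1))
go(.5494,.0990,.12,18.5)
```

```text
0.006 526 [-1.56  0.07] mm resid 0.4
0.016 348 [-1.18 -0.04] mm resid 0.19
0.026 263 [-0.99 -0.1 ] mm resid 0.12
0.036 194 [-0.98 -0.16] mm resid 0.11
mouth z [0.02033704 0.04408672 0.04565239]
adapter top 1695 [ -9.3  -7.  -27.5   7.9   7.  -10. ]
rotz -0.053  then cm x 0.36 y -3.95 z 4.74
tilt [-2.e-03 -7.e-04 -1.e+00] clock 13.0833 tcp [0.5585 0.0604 0.1674] F [-0.   0.2 -1.3] gap 0.014384157376556135
```

Emit:
jog_arm --pt "0 0 0 0 0 -0.053 0" --pt "0.15 -1.3 0 0 0 0 0" --pt "0.15 -1.3 1 0 0 0 0" --pt "0.16 -1.34 1 0 0 0 0" --pt "0 0 1 0 0 0 0" --pt "0 0 1 0 0 0 0" --pt "0 0 0.7 0 0 0 0" --pt "0 0 0 0 0 0 0" --pt "0 0 0 0 0 0 0" --pt "0 0 0 0 0 0 0" --pt "0 0 0 0 0 0 0"

```text
clock: 14.0
tcp_pos: [0.5516, 0.1, 0.1219]
tool_rot: [0.987, 0.161, 0.001, -0.0]
contact_force: [-0.8, 0.2, -2.3]
finger_gap: 0.0148
```

Run:
```python
from h import *
th=np.radians(18.5)
for i in range(4): capture('wrist'); go(.5494+.001*np.cos(th),.0990+.001*np.sin(th),.08,18.5)
```

```text
rotz -0.000  then cm x -0.13 y 0.03 z 4.19
tilt [ 1.2e-03  4.0e-04 -1.0e+00] clock 14.05 tcp [0.5515 0.1    0.1219] F [-0.3 -0.2 -1.4] gap 0.014910664083164781
rotz 0.000  then cm x -0.13 y 0.03 z 4.19
tilt [ 1.1e-03  4.0e-04 -1.0e+00] clock 14.1 tcp [0.5514 0.1    0.1219] F [ 0.4  0.9 -1.2] gap 0.015090618083076709
rotz 0.000  then cm x -0.12 y 0.04 z 4.18
tilt [ 9.e-04  4.e-04 -1.e+00] clock 14.15 tcp [0.5514 0.1001 0.1218] F [ 0.4 -0.1 -1.9] gap 0.014891080295992341
rotz 0.000  then cm x -0.11 y 0.04 z 4.17
tilt [ 7.e-04  3.e-04 -1.e+00] clock 14.2 tcp [0.5513 0.1001 0.1217] F [ 0.5 -0.2 -1.4] gap 0.014636244787639342
```

Emit:
jog_arm --pt "-0.1 0.03 0 0 0 0 0" --pt "0 0 0.8 0 0 0 0" --pt "0 0 0.8 0 0 0 0" --pt "0 0 0.5 0 0 0 0" --pt "0 0 0.2 0 0 0 0" --pt "0 0 0.2 0 0 0 0" --pt "0 0 0.2 0 0 0 0" --pt "0 0 0.2 0 0 0 0" --pt "0 0 0.2 0 0 0 0" --pt "0 0 0.2 0 0 0 0" --pt "0 0 0 0 0 0 0" --pt "0 0 0 0 0 0 0"

```text
clock: 15.2
tcp_pos: [0.5502, 0.0995, 0.0883]
tool_rot: [0.987, 0.161, -0.0, 0.0]
contact_force: [0.8, -0.7, -1.0]
finger_gap: 0.0146
```

The socket is 6 mm onto the nut with no contact force. Continuing down to the copper.

Emit:
jog_arm --pt "0 0 0.2 0 0 0 0" --pt "0 0 0.2 0 0 0 0" --pt "0 0 0.2 0 0 0 0" --pt "0 0 0.1 0 0 0 0" --pt "0 0 0.1 0 0 0 0" --pt "0 0 0 0 0 0 0" --pt "0 0 0 0 0 0 0" --pt "0 0 0 0 0 0 0"

```text
clock: 15.87
tcp_pos: [0.5503, 0.0995, 0.0815]
tool_rot: [0.987, 0.161, 0.0, 0.0]
contact_force: [-3.4, 0.8, 6.9]
finger_gap: 0.0147
```

Emit:
jog_arm --pt "0 0 0.05 0 0 0 0" --pt "0 0 0.05 0 0 0 0" --pt "0 0 0 0 0 0 0" --pt "0 0 0 0 0 0 0" --pt "0 0 0 0 0 0 0" --pt "0 0 0 0 0 0 0"

```text
clock: 16.37
tcp_pos: [0.5504, 0.0996, 0.0814]
tool_rot: [0.987, 0.161, 0.001, 0.0]
contact_force: [-5.8, 0.8, 11.7]
finger_gap: 0.0149
```

Run:
```python
from h import *
p,d,T,K=wcam(); C,U=cloud(d,T,K); go(.5504,.0993,.08,18.5)
Ti=T@np.linalg.inv(calibration('wrist')['tool_from_camera']); L=(C-Ti[:3,3])@Ti[:3,:3]
m=(np.hypot(L[:,0]+.001,L[:,1])<.0175)&(L[:,2]>.002)&(L[:,2]<.06); print('socket lowest seen world z',np.percentile(C[m,2],[0,1,50]))
s=(np.hypot(C[:,0]-.5494,C[:,1]-.099)<.035)&(np.hypot(C[:,0]-.5494,C[:,1]-.099)>.022)&(C[:,2]<.06); print('copper',np.percentile(C[s,2],[10,50,90]))
a=L[(np.abs(L[:,0])<.012)&(np.abs(L[:,1])<.007)&(L[:,2]<-.02)&(L[:,2]>-.032)]; print('adapter top z world',np.median(a[:,2]), Ti[2,3]-np.median(a[:,2]))
t,_=capture('top'); s_,_=capture('scene'); cv=cv2.resize
o=np.zeros((600,800,3),np.uint8); o[:300,:400]=cv(p,(400,300)); o[:300,400:]=cv(t[130:280,320:470],(400,300)) if 0 else cv(t[160:280,300:460],(400,300)); o[300:,:400]=cv(s_[120:255,220:400],(400,300)); o[300:,400:]=cv(s_[215:305,110:230],(400,300)); save(o,'end.png')
```

```text
rotz 0.001  then cm x -0.01 y 0.03 z 0.14
tilt [ 1.5e-03  1.0e-04 -1.0e+00] clock 16.4167 tcp [0.5504 0.0996 0.0814] F [-5.5  0.5 12.4] gap 0.015098259607631958
socket lowest seen world z [0.03534036 0.03630892 0.06939142]
copper [0.02834724 0.03034414 0.03738695]
adapter top z world -0.025385306987558434 0.10679058573784171
```

View pics/end.png

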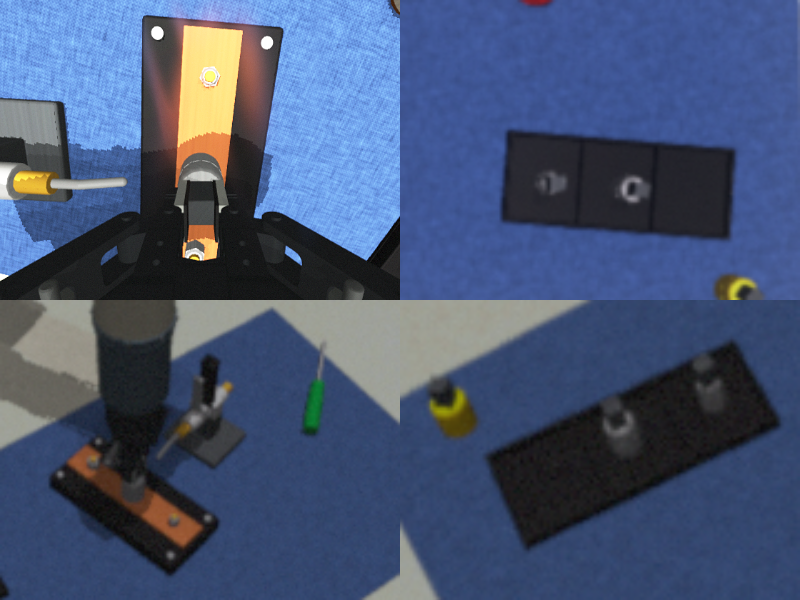

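The socket stands on the nut with its mouth at copper height. S and M stand upright in the tray, and the yellow one is untouched.

```bash
python3 -c "
from h import *
print(ticket.finish_job(), env.get_state()['contact_force'])"
```

```text
the job is handed in; nothing more can be done
the job is handed in; nothing more can be done
```

The job is handed in: the nut was blown clean first, and the largest socket, L, is home on the middle nut, still gripped. The clock stood at about 16.5 s at the last check.

- **Air gun:** I squeezed the trigger to a finger gap of about 29.5 mm, against about 29 mm stated for a full squeeze. Afterwards the trigger was back at its released place (about 38 mm over grip and trigger).
- **Choosing the socket:** I did not try the smaller sockets. The depth measurements gave the middle nut a radius over its corners of 12.5 mm, which matches the 22 mm nut (12.7 mm), and it is the largest of the three. Only L can fit it.
- **Fit:** L slid onto the nut without contact force and stopped firmly on the copper at about 12 N. I did not check for play by twisting it.
- **Last checks:** The lowest visible part of the socket was at about 36 mm, on the copper. The adapter top measured 106.8 mm, against 106 mm expected. The tool was within 0.1° of upright.
- **Other items:** S and M stand upright in the tray. The look-alike and the bystanders were never touched; the jar was not in the last pictures and only the edge of the spool was.

No check failed. The one oddity is that the finger gap read 15 mm on the 16 mm adapter.

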